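Build the spindle bearing stack on the shaft stub

ROBOT

A 6-joint arm with a two-finger parallel gripper is mounted at the origin on the work surface. World frame = base frame: x ahead of the robot, y to its left, z up, the work surface at z = 0. Lengths are in m, angles in rad, forces in N, time in s.
With the tool pointing down it reaches from about 0.25 to 0.725 m from the base axis. Payload 4 kg.
Tool frame: the origin (TCP) lies midway between the tips of the shut fingers; the grasp point (between the pads) lies 19 mm behind it (bot.grip_point_offset is the distance from the TCP to the grasp point, in m); z points along the fingers, y is the line along which they close (so a half turn about z gives the same grasp; the last joint's range is limited). The gripper opens to 85 mm and grips with 20 to 120 N. Pads are 22 mm wide; open, the fingers measure 114 mm over their backs; the gripper's body (76 mm by 85 mm) begins 54 mm behind the grasp point. The pads swing forward as they close: fully open they stand 13 mm farther back than shut.
Start: joints at [1.206, 0.241, 0.005, 1.335, 0, 1.571], TCP at [0.178, 0.467, 0.202] pointing down, gripper open.
Joint ranges: [-2.72, 2.72], [-1.05, 1.87], [-1.09, 1.28], [-1.99, 2.15], [-1.42, 1.44], [-3.14, 3.14]. Speed limits (rad/s): [2.79, 2.79, 3.14, 3.14, 3.14, 3.14].

INTERFACE

Orientations are given as a unit quaternion [x, y, z, w].
In Python, from workcell import bot gives the robot as it stands.
- The arm moves only by the tool step_arm, never from a script. Its argument "targets" is text: rows parted by semicolons, each of 7 numbers parted by spaces: the opening, from -1 (shut) to 1 (fully open), so that 0 is half open, then the shift along the world's x, y, z normalised to -1 to 1, where 1 is 0.5 m, then the turn, a rotation vector about the world's x, y, z normalised to -1 to 1, where 1 is pi/4 rad. In form: gripper x y z wx wy wz; .... A call has 1 to 10 rows; each row is the pose to reach, as a shift and turn from the pose commanded when the call began; what a row does not reach only later rows make up. A row lasts 1/12 s, in which the tool goes at most 41.7 mm and 7.16 degrees, less where a joint would pass 70% of its speed; a pose out of reach is approached as far as the arm can. A call with a number of a shift or a turn outside -1 to 1 is refused whole. A call with a gripper value outside its range is refused whole. The fingers move at their own pace and stop on an object; the grip force is fixed at half the most. Time passes only in rows, so rows that repeat a pose let the fingers close. It gives the time, the measured TCP pose, the force, the opening and the grip force at its end, in the units of the state.
- bot.get_obs(): the state, without advancing time (a new reading comes with each control period).
- bot.camera(name): name is "scene" or "top"; returns the picture (480x640x3 uint8, red, green, blue); there is no depth.
- bot.camera_info(name): a dict with "vertical_fov" (degrees; the focal length in pixels is half the picture's height over the tangent of half this angle, whatever the lens; pixels are square), "cx", "cy" (the principal point, pixels), "D" ([k1, k2, p1, p2, k3] as OpenCV has them; the pictures are not rectified), "pose" (4x4, takes a point from camera to world coordinates). Camera axes: x right, y up, looking along -z (the intrinsics and any distortion apply to the point x, -y, -z); pixel columns grow to the right and rows downward; lengths in m; the calibration is good to about 2 mm. A picture is of the moment at which its call begins. camera_info takes no time and is no camera call.
- bot.job_done(): hands the job in; it is judged then, once.
The state is a dict: "clock": time; "joint_pos": joint angles; "joint_vel": joint speeds; "tau": joint torques, N m; "eef_pos": TCP position; "tool_rot": TCP orientation; "ft_force": force on the tool from outside, world axes, zero at the start; "ft_torque": the same for the moment, N m; "grip_width": finger opening in m; "grasp_force": force on a finger pad.
Only numpy, scipy, OpenCV 4.12 (cv2) and the standard library are available. Lean on these libraries where they do the work, as an engineer would, in place of code of your own. Each camera call takes 0.05 s, during which the arm holds its last target. There are 200 camera calls.

TASK

Thread the bearing set onto the upright shaft stub of the assembly stand, from the bottom up: first the large ball bearing, on it the plain spacer sleeve, then the small ball bearing, and last the notched locknut, each lying flat and fully home on the one below. Lower each part down the shaft rather than letting it drop. Leave the wide flat ring with the holes, the screwdriver, the brass collet and the little steel jaw where they lie.

Things in the scene. Friction and masses are not known exactly. Their poses are not given: they have to be found in the camera images.
- big_bearing_center (a point): Large ball bearing, bright steel, a ring of balls showing between its two races; 64 mm outside, 26 mm bore, 14 mm high, about 0.22 kg. It lies flat and may be used either way up. The point is its centre (on the axis, half-way up); z along the axis.
- small_bearing_center (a point): Small ball bearing, bright steel, balls showing; 50 mm outside, 26 mm bore, 12 mm high, about 0.11 kg. It lies flat and may be used either way up. The point is its centre (on the axis, half-way up); z along the axis.
- spacer_center (a point): Spacer: a plain smooth steel sleeve, the narrowest and tallest of the rings, with no balls or notches; 40 mm outside, 26 mm bore, 20 mm high, about 0.11 kg. It lies flat and may be used either way up. The point is its centre (on the axis, half-way up); z along the axis.
- nut_center (a point): Locknut: dark steel ring with six notches round its rim; 44 mm outside, 26 mm bore, 10 mm high, about 0.07 kg. The bore is smooth: it slips over the shaft without turning. It lies flat and may be used either way up. The point is its centre (on the axis, half-way up); z along the axis.
- stand_seat (a point): Assembly stand, fixed to the bench: a dark round base plate, 84 mm across and 10 mm high, with a bright upright shaft stub at its centre, 20 mm in diameter, rising 54 mm above the plate (top 64 mm above the bench), its last 10 mm tapering to 13 mm. The point lies on the shaft's axis at the upper face of the base plate; z up.
- flange_ring: Bystander, not used: a wide thin pale aluminium ring with twelve small dark holes, 88 mm outside, 60 mm inside, 8 mm high, loose. Origin at the centre of its underside.
- screwdriver: Bystander: screwdriver with orange handle, 190 mm long, lying along its x, loose; handle (to -x) 26 mm thick. Origin under the middle of its length, at bench height.
- collet: Bystander: small brass collet standing upright, 28 mm across, 24 mm high, loose. Origin at the centre of its underside.
- jaw: Bystander: small flat dark steel jaw, about 55 x 18 x 6 mm, lying along its x, loose. Origin under its middle.
Not all that is in view belongs to the job. What is shaped like the part that bears nut_center but purple or turquoise is not meant.

How it is judged:
On the way, in this order (a step that is already met when the one before it is completed fails the run):
1. the large ball bearing sits home on the shaft (horizontal distance between big_bearing_center and stand_seat below 0.007 m and z of big_bearing_center in the frame of stand_seat between 0.004 and 0.01 m and angle between the z axis of big_bearing_center and the z axis of stand_seat, either way round below 0.1 rad), for 0.2 s.
2. the plain spacer sits home on the shaft, on the parts before it (all of step 1 and horizontal distance between spacer_center and stand_seat below 0.007 m and z of spacer_center in the frame of stand_seat between 0.021 and 0.027 m and angle between the z axis of spacer_center and the z axis of stand_seat, either way round below 0.1 rad), for 0.2 s.
3. the small ball bearing sits home on the shaft, on the parts before it (all of step 2 and horizontal distance between small_bearing_center and stand_seat below 0.007 m and z of small_bearing_center in the frame of stand_seat between 0.037 and 0.043 m and angle between the z axis of small_bearing_center and the z axis of stand_seat, either way round below 0.1 rad), for 0.2 s.
4. the notched locknut sits home on the shaft, on the parts before it (all of step 3 and horizontal distance between nut_center and stand_seat below 0.007 m and z of nut_center in the frame of stand_seat between 0.048 and 0.054 m and angle between the z axis of nut_center and the z axis of stand_seat, either way round below 0.1 rad), for 0.2 s.
At the end, for the whole second after the job is handed in: All four rings are on the shaft stub, at rest, in the order large bearing, spacer, small bearing, locknut from the bottom: each centre within 7 mm of the shaft's axis and within 3 mm of its height when fully home (7, 24, 40 and 51 mm above the base plate's upper face), each level within 0.1 rad (all of step 4 and linear speed of each of big_bearing, spacer, small_bearing, nut below 0.02 m/s); the robot touches nothing.
It fails at once if a part is dropped down the shaft (falls faster than 0.7 m/s on it, a free fall of about 25 mm) ((horizontal distance between big_bearing_center and stand_seat below 0.007 m and z of big_bearing_center in the frame of stand_seat below 0.055 m and linear speed of big_bearing above 0.7 m/s) or (horizontal distance between spacer_center and stand_seat below 0.007 m and z of spacer_center in the frame of stand_seat below 0.055 m and linear speed of spacer above 0.7 m/s) or (horizontal distance between small_bearing_center and stand_seat below 0.007 m and z of small_bearing_center in the frame of stand_seat below 0.055 m and linear speed of small_bearing above 0.7 m/s) or (horizontal distance between nut_center and stand_seat below 0.007 m and z of nut_center in the frame of stand_seat below 0.055 m and linear speed of nut above 0.7 m/s)).
It fails at once if the flange ring, the screwdriver, the brass collet or the small jaw is pushed more than 30 mm from its place (distance of any of flange_ring, screwdriver, collet, jaw from where it was at the start of the episode above 0.03 m).
It also fails if it takes over 112 s, if anything falls off the work surface, if the arm or the gripper's body presses on something with over 40 N, if the wrist force passes 120 N, or if a joint passes its speed limit or range.

## Working session

There is one attempt and no reset: what is moved stays moved. The work goes in short steps, Python scripts to look and compute and a tool call to move; the robot and the scene stay as the last step left them, time stands still between calls to the robot, and variables do not carry over. Pictures are saved under pics/ and viewed, at most 14 in all, crops included, and the job is handed in when it is done.

Besides the shell and the picture viewer there is one more tool, called after "Request:" by a JSON object that holds its "name" and its "arguments". step_arm: Moves the arm, as the interface text tells. Scaled input: -1 to 1 covers 0.5 m each way for a shift and pi/4 rad each way for a turn. Its arguments: {"type":"object","properties":{"targets":{"type":"string"}},"required":["targets"]}

```bash
mkdir -p pics
cat > h.py <<'E'
import numpy as np, cv2
from workcell import bot
def K(n):
    i=bot.camera_info(n); f=240/np.tan(np.radians(i["vertical_fov"])/2)
    return np.array([[f,0,i["cx"]],[0,f,i["cy"]],[0,0,1]]),np.array(i["D"],float),np.array(i["pose"])
def ray(n,u,v):
    k,d,T=K(n); p=cv2.undistortPoints(np.array([[[u,v]]],float),k,d)[0,0]
    return T[:3,3],T[:3,:3]@np.array([p[0],-p[1],-1])
def onz(n,u,v,z):
    o,r=ray(n,u,v); return o+r*(z-o[2])/r[2]
def proj(n,P):
    k,d,T=K(n); c=T[:3,:3].T@(np.array(P,float)-T[:3,3]); c=c*[1,-1,-1]
    return cv2.projectPoints(c.reshape(1,1,3),np.zeros(3),np.zeros(3),k,d)[0].ravel()
def snap(n,name):
    im=cv2.cvtColor(bot.camera(n),cv2.COLOR_RGB2BGR); cv2.imwrite(f"pics/{name}.png",im); return im
E
python3 -c "
from h import *
for n in('top','scene'):
    snap(n,n+'0'); print(n,bot.camera_info(n))
print(bot.get_obs())"
```

```text
top {'vertical_fov': 46.467672661521455, 'cx': 320.69120618908926, 'cy': 241.87974799208553, 'D': array([-0.01802868,  0.        ,  0.        ,  0.        ,  0.        ]), 'pose': array([[ 2.73965641e-02,  9.88029719e-01, -1.51811406e-01,
         4.63444836e-01],
       [-9.99624643e-01,  2.70721796e-02, -4.20365398e-03,
         7.67642990e-03],
       [-4.34694178e-05,  1.51869588e-01,  9.88400539e-01,
         8.55951377e-01],
       [ 0.00000000e+00,  0.00000000e+00,  0.00000000e+00,
         1.00000000e+00]])}
scene {'vertical_fov': 43.068521630866954, 'cx': 322.1620360945535, 'cy': 249.73829628035782, 'D': array([-0.13712586,  0.        ,  0.        ,  0.        ,  0.        ]), 'pose': array([[-0.59331818, -0.57959298,  0.55861033,  1.20921904],
       [ 0.80485112, -0.43896585,  0.39940413,  0.4736432 ],
       [ 0.01371902,  0.68657189,  0.72693248,  0.90643351],
       [ 0.        ,  0.        ,  0.        ,  1.        ]])}
{'clock': 0.1, 'joint_pos': array([1.20598893e+00, 2.41368244e-01, 3.86728755e-03, 1.33521442e+00,
       2.80259892e-06, 1.57082213e+00]), 'joint_vel': array([ 0.00067547, -0.00388474,  0.00057135, -0.0018555 ,  0.00142741,
        0.00191408]), 'tau': array([-5.89590873e-04, -3.73138797e+01,  2.53010362e+01,  1.08473108e-02,
       -6.44305464e-05,  1.45624057e-06]), 'eef_pos': array([0.17816138, 0.46651414, 0.20148994]), 'tool_rot': array([ 1.81406518e-01,  9.83407725e-01, -9.43353015e-04, -1.75417505e-04]), 'ft_force': array([ 0.34449638, -0.4745469 , -0.10685588]), 'ft_torque': array([0.02015072, 0.00992071, 0.0046044 ]), 'grasp_force': 0.0, 'grip_width': 0.08555276133155779}
```

View pics/top0.png

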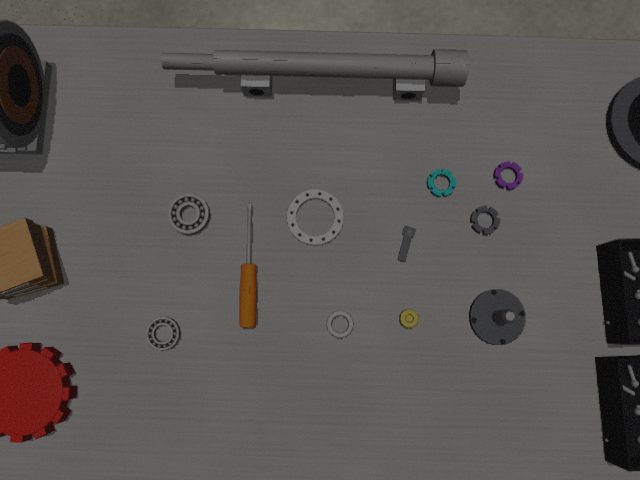

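View pics/scene0.png

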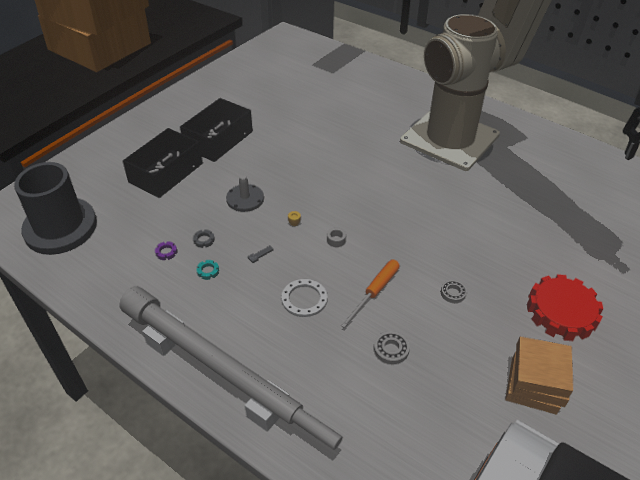

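Candidates in the top view:
- **Nut:** dark grey (485,220). The purple (508,176) and turquoise (442,182) ones are decoys.
- **Large bearing:** (189,214). **Small bearing:** (164,333). Both have balls showing.
- **Spacer:** (340,325). The flange at (315,217) is wider, and the collet at (409,319) is brass.
- **Stand:** (497,317).

```bash
cat > m.py <<'E'
from h import *
im=cv2.imread('pics/top0.png'); sc=cv2.imread('pics/scene0.png')
g={'top':cv2.cvtColor(im,6),'scene':cv2.cvtColor(sc,6)}
items={'big':(189,214,64,14,1),'small':(164,333,50,12,1),'spacer':(340,325,40,20,1),'nut':(485,220,44,10,-1),'stand':(497,317,84,10,-1)}
scn={'big':(391,347),'small':(453,291),'spacer':(336,237),'nut':(204,238),'stand':(245,197)}
tiles=[]
for k,(u,v,D,h,s) in items.items():
    for n,(a,b) in (('top',(u,v)),('scene',scn[k])):
        w=36; c=g[n][b-w:b+w,a-w:a+w].astype(float); bg=np.median(c)
        col=(im if n=='top' else sc)[b-w:b+w,a-w:a+w]
        m=((c-bg)*s>(18 if s>0 else 16)).astype(np.uint8)
        m=cv2.morphologyEx(m,cv2.MORPH_CLOSE,np.ones((5,5)))
        cs=cv2.findContours(m,cv2.RETR_EXTERNAL,cv2.CHAIN_APPROX_NONE)[0]
        ct=min([x for x in cs if cv2.contourArea(x)>60],key=lambda x:np.hypot(*(np.mean(x,axis=0)[0]-w)))
        hull=cv2.convexHull(ct); M=cv2.moments(hull); e=cv2.fitEllipse(ct)
        cu,cv_=M['m10']/M['m00']+a-w,M['m01']/M['m00']+b-w
        eu=(e[0][0]+a-w,e[0][1]+b-w)
        print(k,n,'bg',bg,'hull',np.round((cu,cv_),1),np.round(onz(n,cu,cv_,h/2000)[:2],4),'ell',np.round(eu,1),np.round(e[1],1),np.round(onz(n,*eu,h/2000)[:2],4))
        t=cv2.resize(col,(0,0),fx=2.2,fy=2.2,interpolation=cv2.INTER_CUBIC); cv2.drawContours(t,[(ct*2.2).astype(int)],-1,(0,0,255),1); tiles.append(t)
cv2.imwrite('pics/crops.png',np.vstack([np.hstack(tiles[0::2]),np.hstack(tiles[1::2])]))
E
python3 m.py
```

```text
Traceback (most recent call last):
  File "m.py", line 14, in <module>
    ct=min([x for x in cs if cv2.contourArea(x)>60],key=lambda x:np.hypot(*(np.mean(x,axis=0)[0]-w)))
ValueError: min() iterable argument is empty
```

```bash
sed -i 's/(18 if s>0 else 16)/(10 if s>0 else 14)/; s/>60\]/>60 or len(x)>60] or [max(cs,key=len)]/; s/np.ones((5,5))/np.ones((7,7))/' m.py
python3 m.py
```

```text
big top bg 95.0 hull [192.5 215.1] [0.6303 0.211 ] ell [192.5 215.5] [25.4 35.3] [0.6298 0.2109]Traceback (most recent call last):
  File "m.py", line 15, in <module>
    hull=cv2.convexHull(ct); M=cv2.moments(hull); e=cv2.fitEllipse(ct)
                                                    ~~~~~~~~~~~~~~^^^^
cv2.error: OpenCV(4.12.0) /io/opencv/modules/imgproc/src/shapedescr.cpp:361: error: (-201:Incorrect size of input array) There should be at least 5 points to fit the ellipse in function 'fitEllipseNoDirect'
```

```bash
cat > m.py <<'E'
from h import *
im=cv2.imread('pics/top0.png')
items={'big':(189,214,64,14),'small':(164,333,50,12),'spacer':(340,325,40,20),'nut':(485,220,44,10),'stand':(497,317,84,10)}
k0,_,T=K('top'); tiles=[]; w=36; S=4
for k,(u,v,D,h) in items.items():
    c=cv2.resize(im[v-w:v+w,u-w:u+w],(0,0),fx=S,fy=S,interpolation=cv2.INTER_CUBIC)
    p=onz('top',u,v,h/1000); r=k0[0,0]*D/2000/abs((T[:3,:3].T@(p-T[:3,3]))[2])
    C=cv2.HoughCircles(cv2.GaussianBlur(cv2.cvtColor(c,6),(0,0),2),cv2.HOUGH_GRADIENT,1,3,param1=60,param2=8,minRadius=int(S*r-4),maxRadius=int(S*r+4))[0][:3]
    for x,y,q in C:
        uu,vv=(x+.5)/S-.5+u-w,(y+.5)/S-.5+v-w; print(k,np.round((uu,vv,q/S,r),1),np.round(onz('top',uu,vv,h/1000)[:2],4),'scene px',np.round(proj('scene',onz('top',uu,vv,h/1000)),0))
    cv2.circle(c,(int(C[0][0]),int(C[0][1])),int(C[0][2]),(0,0,255),1); tiles.append(c[::1,::1])
tiles.append(np.zeros_like(tiles[0]))
cv2.imwrite('pics/crops.png',cv2.resize(np.vstack([np.hstack(tiles[:3]),np.hstack(tiles[3:])]),(798,532)))
E
python3 m.py
```

```text
big [187.2 212.   20.7  20.8] [0.6336 0.2177] scene px [392. 344.]
big [188.5 213.8  21.3  20.8] [0.6309 0.2156] scene px [392. 342.]
big [190.  215.2  20.   20.8] [0.6286 0.2131] scene px [391. 341.]
small [162.  332.8  16.3  16.8] [0.4494 0.2443] scene px [454. 288.]
small [162.8 333.   17.6  16.8] [0.449  0.2432] scene px [453. 287.]
small [163.5 332.   16.5  16.8] [0.4505 0.2422] scene px [452. 287.]
spacer [339.8 323.   13.1  13.5] [ 0.4712 -0.0203] scene px [336. 232.]
spacer [340.5 322.5  14.1  13.5] [ 0.4719 -0.0214] scene px [335. 232.]
spacer [339.8 324.   12.6  13.5] [ 0.4697 -0.0203] scene px [336. 232.]
nut [484.2 220.   14.8  14.3] [ 0.6344 -0.24  ] scene px [204. 235.]
nut [484.5 219.2  15.1  14.3] [ 0.6356 -0.2404] scene px [203. 235.]
nut [485.5 218.8  14.2  14.3] [ 0.6364 -0.242 ] scene px [203. 235.]
stand [497.2 316.   28.9  28. ] [ 0.4879 -0.2572] scene px [244. 194.]
stand [495.8 315.8  27.5  28. ] [ 0.4883 -0.2549] scene px [245. 195.]
stand [496.8 316.8  28.   28. ] [ 0.4868 -0.2564] scene px [245. 194.]
```

View pics/crops.png

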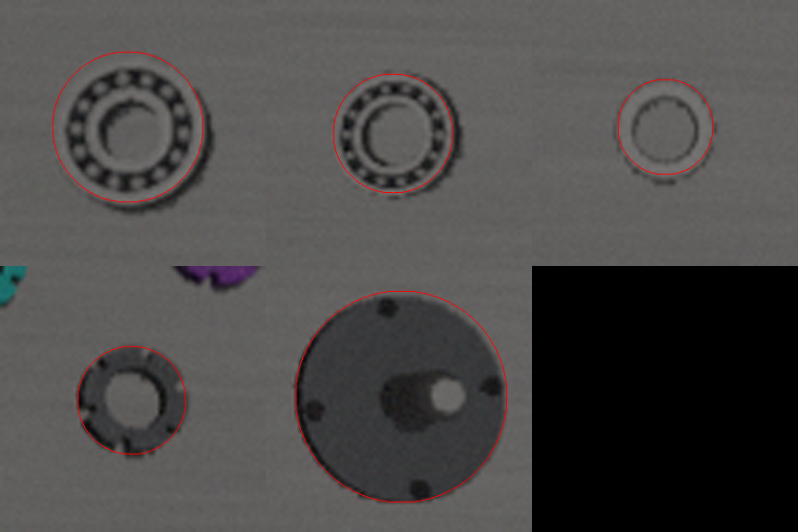

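The crops confirm the choices: both bearings show balls, the spacer is plain, the nut is dark and notched, and the shaft tip is at about (510,316). Now I'll move above the large bearing.

Request:
{"name": "step_arm", "arguments": {"targets": "1 0.907 -0.501 0 0 0 0;1 0.907 -0.501 0 0 0 0;1 0.907 -0.501 0 0 0 0;1 0.907 -0.501 0 0 0 0;1 0.907 -0.501 0 0 0 0;1 0.907 -0.501 0 0 0 0;1 0.907 -0.501 0 0 0 0;1 0.907 -0.501 0 0 0 0;1 0.907 -0.501 0 0 0 0;1 0.907 -0.501 0 0 0 0"}}

```text
clock: 0.93
eef_pos: [0.5444, 0.2641, 0.2018]
tool_rot: [0.181, 0.983, -0.0, -0.0]
ft_force: [0.2, 1.5, 0.7]
grip_width: 0.0855
grasp_force: 0.0
```

```bash
python3 -c "
from h import *
print(onz('top',510.3,316.2,.064),onz('top',497.3,316.4,.01),onz('top',188,213.3,.014),onz('top',485,219.5,.01))"
```

```text
[ 0.48657573 -0.25869298  0.064     ] [ 0.48734759 -0.25723469  0.01      ] [0.63161373 0.21640393 0.014     ] [ 0.63524195 -0.24118203  0.01      ]
```

Request:
{"name": "step_arm", "arguments": {"targets": "1 0.174 -0.095 0 0 0 0;1 0.174 -0.095 0 0 0 0;1 0.174 -0.095 0 0 0 0;1 0.174 -0.095 -0.28 0 0 0;1 0.174 -0.095 -0.28 0 0 0;1 0.174 -0.095 -0.28 0 0 0;1 0.174 -0.095 -0.28 0 0 0;1 0.174 -0.095 -0.28 0 0 0"}}

```text
clock: 1.6
eef_pos: [0.6251, 0.2162, 0.0549]
tool_rot: [0.182, 0.983, -0.003, -0.006]
ft_force: [0.3, -0.9, -1.0]
grip_width: 0.0854
grasp_force: 0.0
```

```bash
python3 -c "
from h import *
print(bot.get_obs()['eef_pos'])
a=snap('top','t1');b=snap('scene','s1')
f=lambda i,u,v,w:cv2.resize(i[v-w:v+w,u-w:u+w],(400,400),interpolation=cv2.INTER_CUBIC)
cv2.imwrite('pics/c1.png',np.hstack([f(a,189,214,70),f(b,391,345,70)]))"
```

```text
[0.62511754 0.21622159 0.05493601]
```

View pics/c1.png

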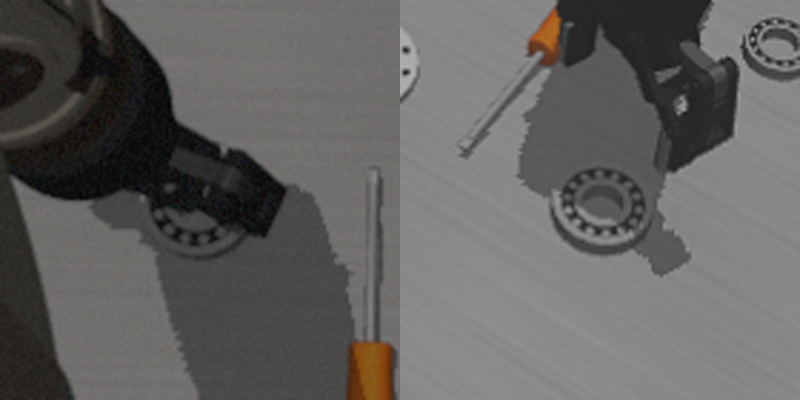

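Request:
{"name": "step_arm", "arguments": {"targets": "1 0 0 0 0 0 0;1 0 0 0 0 0 0"}}

```text
clock: 1.87
eef_pos: [0.6321, 0.2189, 0.0653]
tool_rot: [0.181, 0.983, 0.001, 0.002]
ft_force: [-0.2, 0.5, 0.4]
grip_width: 0.0855
grasp_force: 0.0
```

Request:
{"name": "step_arm", "arguments": {"targets": "1 0 0 -0.06 0 0 0;1 0 0 -0.1 0 0 0;1 0 0 -0.1 0 0 0;1 0 0 -0.1 0 0 0;1 0 0 -0.1 0 0 0"}}

```text
clock: 2.28
eef_pos: [0.6316, 0.2188, 0.0147]
tool_rot: [0.181, 0.983, 0.001, 0.002]
ft_force: [0.0, -0.1, -0.4]
grip_width: 0.0856
grasp_force: 0.0
```

```bash
python3 -c "
from h import *
b=snap('scene','s2');print(bot.get_obs()['eef_pos'])
f=lambda i,u,v,w:cv2.resize(i[v-w:v+w,u-w:u+w],(600,600),interpolation=cv2.INTER_CUBIC)
cv2.imwrite('pics/c2.png',f(b,391,345,50))"
```

```text
[0.63198914 0.21880833 0.01501142]
```

View pics/c2.png

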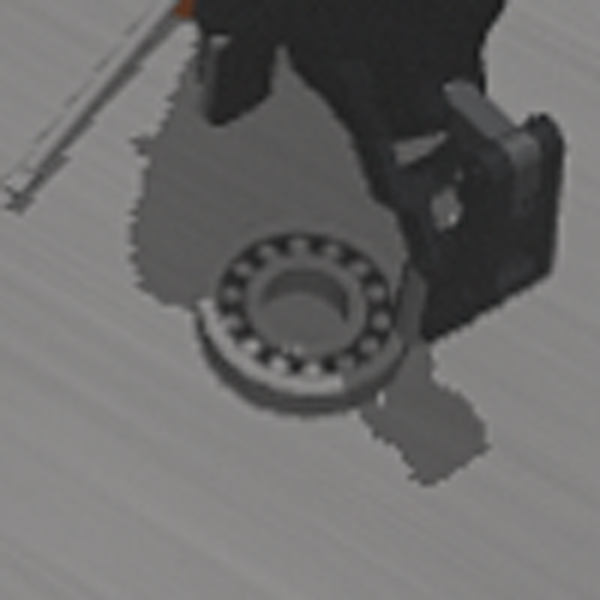

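Request:
{"name": "step_arm", "arguments": {"targets": "1 0 -0.005 -0.02 0 0 0;1 0 -0.005 -0.03 0 0 0;0.5 0 -0.005 -0.032 0 0 0;-0.2 0 -0.005 -0.032 0 0 0;-0.2 0 -0.005 -0.032 0 0 0;-0.2 0 -0.005 -0.032 0 0 0;-0.2 0 -0.005 -0.032 0 0 0;-0.2 0 -0.005 -0.032 0 0 0"}}

```text
clock: 3.0
eef_pos: [0.6303, 0.2157, -0.0034]
tool_rot: [0.181, 0.983, 0.0, 0.0]
ft_force: [-0.6, -0.4, 0.8]
grip_width: 0.0341
grasp_force: 0.0
```

```bash
python3 -c "
from h import *
a=snap('top','t3');b=snap('scene','s3');print(bot.get_obs()['eef_pos'])
f=lambda i,u,v,w:cv2.resize(i[v-w:v+w,u-w:u+w],(400,400),interpolation=cv2.INTER_CUBIC)
cv2.imwrite('pics/c3.png',np.hstack([f(a,189,214,50),f(b,391,345,50)]))
print(proj('scene',(.6303,.2157,0)),proj('scene',(.632,.2188,.028)))"
```

```text
[ 0.63023328  0.21568463 -0.00351463]
[390.97245032 346.48949405] [393.52498036 338.96908676]
```

View pics/c3.png

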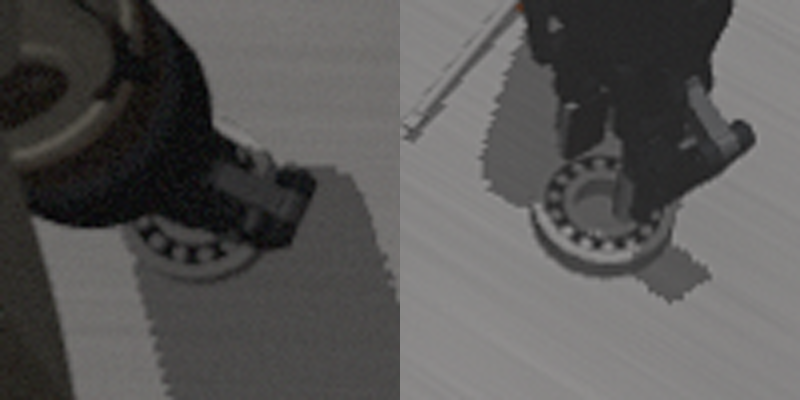

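The fingers closed above the bearing (tips over z ≈ 14 mm) without touching it. The tips stand higher than I assumed, so I'll reopen, go 11 mm lower and close again.

Request:
{"name": "step_arm", "arguments": {"targets": "1 0.002 0 0 0 0 0;1 0.002 0 0 0 0 0;1 0.002 0 0 0 0 0;1 0.002 0 0 0 0 0;1 0.002 0 -0.01 0 0 0;1 0.002 0 -0.022 0 0 0;1 0.002 0 -0.022 0 0 0"}}

```text
clock: 3.68
eef_pos: [0.6298, 0.2152, -0.0166]
tool_rot: [0.181, 0.983, -0.001, -0.001]
ft_force: [-0.0, 0.1, -0.1]
grip_width: 0.0853
grasp_force: 0.0
```

Request:
{"name": "step_arm", "arguments": {"targets": "0.4 0 0 0 0 0 0;0.4 0 0 0 0 0 0;0.4 0 0 0 0 0 0;0.2 0 0 0 0 0 0;0.2 0 0 0 0 0 0;0.2 0 0 0 0 0 0"}}

```text
clock: 4.18
eef_pos: [0.6313, 0.2157, -0.0145]
tool_rot: [0.181, 0.983, 0.0, 0.0]
ft_force: [0.1, -0.5, 0.5]
grip_width: 0.0512
grasp_force: 0.0
```

```bash
python3 -c "
from h import *
a=snap('top','t4');b=snap('scene','s4');o=bot.get_obs();print(o['eef_pos'],o['ft_force'],o['joint_pos'])
f=lambda i,u,v,w:cv2.resize(i[v-w:v+w,u-w:u+w],(600,600),interpolation=cv2.INTER_CUBIC)
cv2.imwrite('pics/c4.png',f(b,391,335,50))"
```

```text
[ 0.63117502  0.21565635 -0.01456686] [ 1.09686423  0.64463036 -0.4193916 ] [ 3.29241997e-01  7.21098439e-01  1.88428319e-01  1.03793507e+00
 -6.72907352e-06  6.94009138e-01]
```

View pics/c4.png

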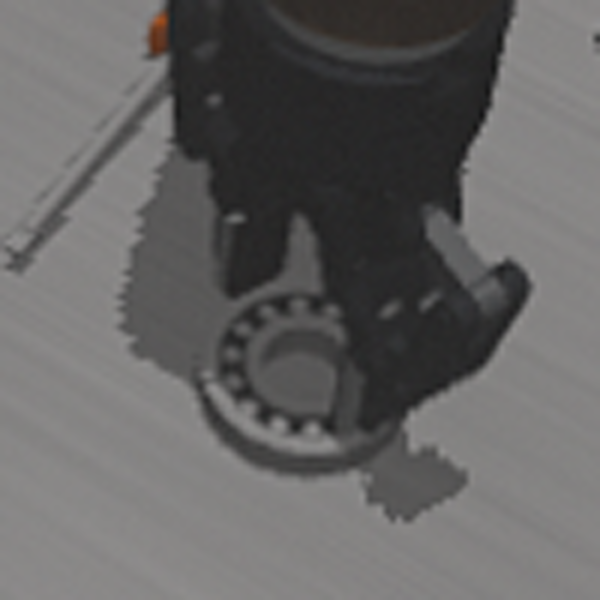

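```bash
python3 -c "
from h import *
for z in(0,.01,.02,.03):
    print(z,[tuple(np.round((proj('scene',(x,y,z))-[341,285])*6)) for x,y in((.6324,.1879),(.6119,.1957),(.6506,.2357),(.630,.2435))])
print(np.round((proj('scene',(.6316,.2163,.014))-[341,285])*6))"
```

```text
0 [(np.float64(218.0), np.float64(328.0)), (np.float64(276.0), np.float64(296.0)), (np.float64(321.0), np.float64(449.0)), (np.float64(380.0), np.float64(415.0))]
0.01 [(np.float64(221.0), np.float64(309.0)), (np.float64(279.0), np.float64(277.0)), (np.float64(324.0), np.float64(430.0)), (np.float64(383.0), np.float64(396.0))]
0.02 [(np.float64(224.0), np.float64(289.0)), (np.float64(283.0), np.float64(257.0)), (np.float64(328.0), np.float64(411.0)), (np.float64(387.0), np.float64(377.0))]
0.03 [(np.float64(226.0), np.float64(269.0)), (np.float64(286.0), np.float64(237.0)), (np.float64(331.0), np.float64(391.0)), (np.float64(391.0), np.float64(357.0))]
[304. 346.]
```

Request:
{"name": "step_arm", "arguments": {"targets": "1 0 0 0.005 0 0 0;1 0 0 0.005 0 0 0;1 0 0 0.005 0 0 0;1 0 0 0 0 0 0;1 0 0 -0.01 0 0 0;1 0 0 -0.018 0 0 0;1 0 0 -0.018 0 0 0"}}

```text
clock: 4.87
eef_pos: [0.6299, 0.2152, -0.0254]
tool_rot: [0.181, 0.983, -0.001, -0.001]
ft_force: [0.2, -0.4, -0.6]
grip_width: 0.0854
grasp_force: 0.0
```

Request:
{"name": "step_arm", "arguments": {"targets": "0.5 0 0 0 0 0 0;0.5 0 0 0 0 0 0;0.3 0 0 0 0 0 0;0.2 0 0 0 0 0 0;0.2 0 0 0 0 0 0"}}

```text
clock: 5.28
eef_pos: [0.6316, 0.216, -0.0227]
tool_rot: [0.181, 0.983, 0.0, 0.001]
ft_force: [-0.8, 0.1, 5.1]
grip_width: 0.0593
grasp_force: 63.8
```

```bash
python3 -c "
from h import *
a=snap('top','t5');b=snap('scene','s5');o=bot.get_obs();print(o,bot.grip_point_offset)
f=lambda i,u,v,w:cv2.resize(i[v-w:v+w,u-w:u+w],(600,600),interpolation=cv2.INTER_CUBIC)
cv2.imwrite('pics/c5.png',f(b,391,335,50))"
```

```text
{'clock': 5.3833, 'joint_pos': array([3.29372762e-01, 7.29415677e-01, 1.80833898e-01, 1.02069443e+00,
       2.24305824e-04, 6.94062903e-01]), 'joint_vel': array([ 7.86213179e-05, -7.96971755e-04,  1.78753135e-03, -8.32649247e-04,
        2.02676264e-04, -2.59833719e-04]), 'tau': array([-5.08944578e-01, -5.23448002e+01,  2.11155635e+01, -4.46099192e-01,
       -1.80488261e-01, -6.72558584e-03]), 'eef_pos': array([ 0.63164332,  0.21598978, -0.02269302]), 'tool_rot': array([1.81336125e-01, 9.83420876e-01, 4.69969250e-04, 6.07780710e-04]), 'ft_force': array([-0.78591927,  0.40648243,  6.30557388]), 'ft_torque': array([ 0.01843537,  0.22601739, -0.05857507]), 'grasp_force': 63.92871219461085, 'grip_width': 0.059654306039071854} 0.0187
```

View pics/c5.png

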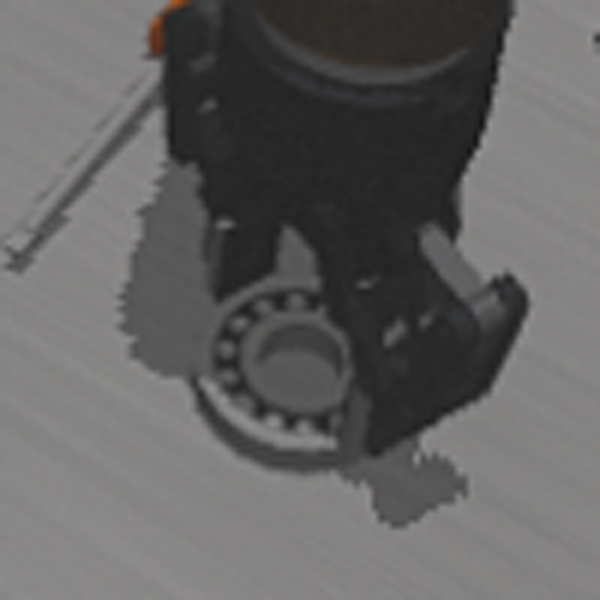

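Request:
{"name": "step_arm", "arguments": {"targets": "0 0 0 0.02 0 0 0;0 0 0 0.05 0 0 0;0 0 0 0.1 0 0 0;0 0 0 0.16 0 0 0;0 0 0 0.2 0 0 0;0 0 0 0.2 0 0 0;0 0 0 0.2 0 0 0"}}

```text
clock: 5.97
eef_pos: [0.6319, 0.2158, 0.0774]
tool_rot: [0.181, 0.983, 0.001, 0.001]
ft_force: [0.1, 0.9, -3.2]
grip_width: 0.0592
grasp_force: 65.1
```

```bash
python3 -c "
from h import *
a=snap('top','t6');b=snap('scene','s6');o=bot.get_obs();print(o['eef_pos'],o['ft_force'],o['ft_torque'],o['grip_width'],o['grasp_force'])
f=lambda i,u,v,w:cv2.resize(i[v-w:v+w,u-w:u+w],(400,400),interpolation=cv2.INTER_CUBIC)
cv2.imwrite('pics/c6.png',np.hstack([f(a,189,214,50),f(b,391,310,50)]))"
```

```text
[0.62969019 0.21505114 0.07431727] [-0.35373538 -0.26689861 -3.61871135] [-0.02050711  0.00270494 -0.0305404 ] 0.05920818510583726 65.05829095607623
```

View pics/c6.png

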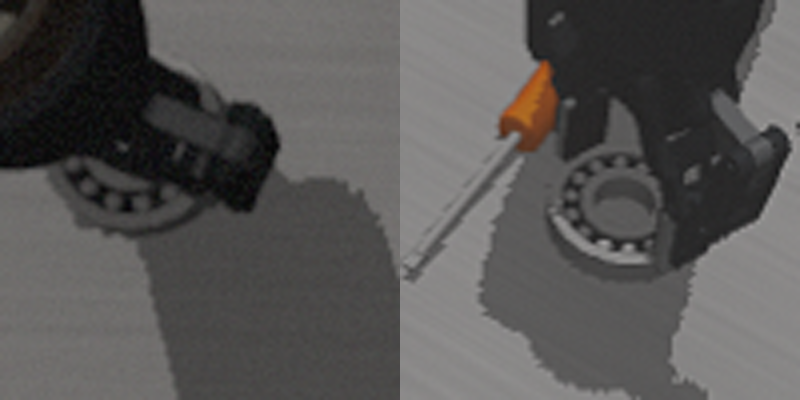

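Request:
{"name": "step_arm", "arguments": {"targets": "0 -0.288 -0.948 0.02 0 0 0;0 -0.288 -0.948 0.02 0 0 0;0 -0.288 -0.948 0.02 0 0 0;0 -0.288 -0.948 0.02 0 0 0;0 -0.288 -0.948 0.02 0 0 0;0 -0.288 -0.948 0.02 0 0 0;0 -0.288 -0.948 0.02 0 0 0;0 -0.288 -0.948 0.02 0 0 0;0 -0.288 -0.948 0.02 0 0 0;0 -0.288 -0.948 0.02 0 0 0"}}

```text
clock: 6.9
eef_pos: [0.5073, -0.1841, 0.0825]
tool_rot: [0.181, 0.983, 0.0, -0.002]
ft_force: [0.7, -0.2, -2.2]
grip_width: 0.0593
grasp_force: 65.2
```

Request:
{"name": "step_arm", "arguments": {"targets": "0 -0.041 -0.148 0 0 0 0;0 -0.041 -0.148 0 0 0 0;0 -0.041 -0.148 0 0 0 0;0 -0.041 -0.148 0 0 0 0;0 -0.041 -0.148 0 0 0 0;0 -0.041 -0.148 0 0 0 0;0 -0.041 -0.148 0 0 0 0"}}

```text
clock: 7.48
eef_pos: [0.4895, -0.2554, 0.084]
tool_rot: [0.18, 0.984, 0.0, -0.001]
ft_force: [-0.1, 0.0, -2.7]
grip_width: 0.0591
grasp_force: 65.4
```

```bash
python3 -c "
from h import *
a=snap('top','t7');b=snap('scene','s7');o=bot.get_obs();print(o['eef_pos'])
f=lambda i,u,v,w:cv2.resize(i[v-w:v+w,u-w:u+w],(400,400),interpolation=cv2.INTER_CUBIC)
cv2.imwrite('pics/c7.png',np.hstack([f(a,505,305,50),f(b,245,175,50)]))"
```

```text
[ 0.48981251 -0.25562687  0.08446329]
```

View pics/c7.png

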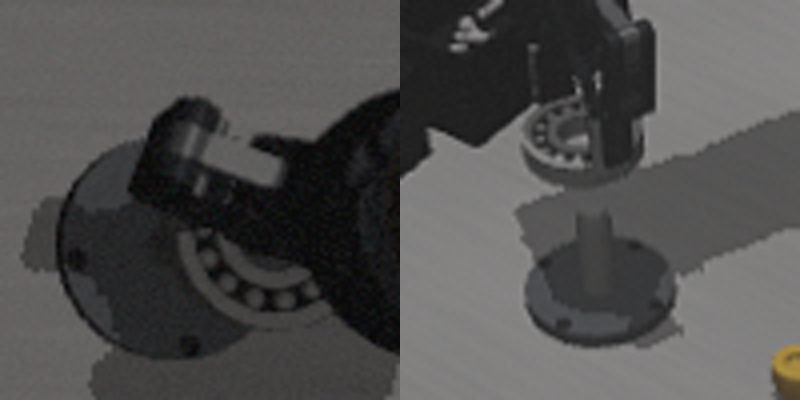

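```bash
python3 -c "
from h import *
print('bearing top-view',onz('top',523.4,313.6,.121))
print('stand scene pred',proj('scene',(.487,-.258,.01)),proj('scene',(.487,-.258,.064)),'obs',195+201/4,125+287/4,195+193/4,125+210/4)
print('bearing pred',proj('scene',(.4895,-.2555,.114)),'obs',195+183/4,125+140/4)
a=(245.25+-0,196.75)
print(onz('scene',195+201/4,125+287/4,.01),onz('scene',195+183/4,125+140/4,.114))"
```

```text
bearing top-view [ 0.48872991 -0.2567964   0.121     ]
stand scene pred [244.48703361 193.82091232] [242.58217456 175.04075567] obs 245.25 196.75 243.25 177.5
bearing pred [240.83086788 157.71083729] obs 240.75 160.0
[ 0.49332353 -0.25014497  0.01      ] [ 0.49537779 -0.25045954  0.114     ]
```

Request:
{"name": "step_arm", "arguments": {"targets": "0 -0.004 -0.002 -0.03 0 0 0;0 -0.004 -0.002 -0.06 0 0 0;0 -0.004 -0.002 -0.08 0 0 0;0 -0.004 -0.002 -0.1 0 0 0;0 -0.004 -0.002 -0.12 0 0 0;0 -0.004 -0.002 -0.12 0 0 0"}}

```text
clock: 8.08
eef_pos: [0.4862, -0.2569, 0.0225]
tool_rot: [0.181, 0.983, 0.001, -0.002]
ft_force: [-0.8, 0.3, -2.7]
grip_width: 0.0593
grasp_force: 65.3
```

Request:
{"name": "step_arm", "arguments": {"targets": "0 0 0 -0.02 0 0 0;0 0 0 -0.04 0 0 0;0 0 0 -0.055 0 0 0;0 0 0 -0.063 0 0 0;0 0 0 -0.066 0 0 0;0 0 0 -0.068 0 0 0;0 0 0 -0.068 0 0 0"}}

```text
clock: 8.67
eef_pos: [0.4876, -0.2581, -0.0093]
tool_rot: [0.181, 0.983, -0.0, 0.0]
ft_force: [0.5, -0.4, -2.7]
grip_width: 0.0592
grasp_force: 65.4
```

Request:
{"name": "step_arm", "arguments": {"targets": "0 0 0 -0.003 0 0 0;0 0 0 -0.006 0 0 0;0 0 0 -0.008 0 0 0;0 0 0 -0.008 0 0 0;0 0 0 -0.008 0 0 0"}}

```text
clock: 9.08
eef_pos: [0.4879, -0.2581, -0.0127]
tool_rot: [0.181, 0.983, -0.0, 0.0]
ft_force: [-1.1, 0.8, 2.9]
grip_width: 0.059
grasp_force: 66.1
```

Request:
{"name": "step_arm", "arguments": {"targets": "0.6 0 0 0 0 0 0;1 0 0 0 0 0 0;1 0 0 0 0 0 0;1 0 0 0 0 0 0;1 0 0 0.05 0 0 0;1 0 0 0.13 0 0 0;1 0 0 0.21 0 0 0;1 0 0 0.27 0 0 0;1 0 0 0.27 0 0 0;1 0 0 0.27 0 0 0"}}

```text
clock: 9.92
eef_pos: [0.4893, -0.2589, 0.1242]
tool_rot: [0.181, 0.983, -0.001, 0.003]
ft_force: [-1.1, -0.3, -0.9]
grip_width: 0.0852
grasp_force: 0.0
```

Request:
{"name": "step_arm", "arguments": {"targets": "0.6 -0.034 0.475 0 0 0 0;0.6 -0.034 0.475 0 0 0 0;0.6 -0.034 0.475 0 0 0 0;0.6 -0.034 0.475 0 0 0 0;0.6 -0.034 0.475 0 0 0 0;0.6 -0.034 0.475 0 0 0 0;0.6 -0.034 0.475 -0.06 0 0 0;0.6 -0.034 0.475 -0.12 0 0 0;0.6 -0.034 0.475 -0.12 0 0 0;0.6 -0.034 0.475 -0.12 0 0 0"}}

```text
clock: 10.75
eef_pos: [0.4673, -0.0201, 0.0593]
tool_rot: [0.181, 0.983, -0.001, -0.004]
ft_force: [0.3, 0.1, 0.1]
grip_width: 0.0682
grasp_force: 0.0
```

```bash
python3 -c "
from h import *
a=snap('top','t8');b=snap('scene','s8');o=bot.get_obs();print(o['eef_pos'])
f=lambda i,u,v,w:cv2.resize(i[v-w:v+w,u-w:u+w],(400,400),interpolation=cv2.INTER_CUBIC)
cv2.imwrite('pics/c8.png',np.hstack([f(b,336,225,40),f(b,245,185,40)]))"
```

```text
[ 0.47069001 -0.02078325  0.06206016]
```

View pics/c8.png

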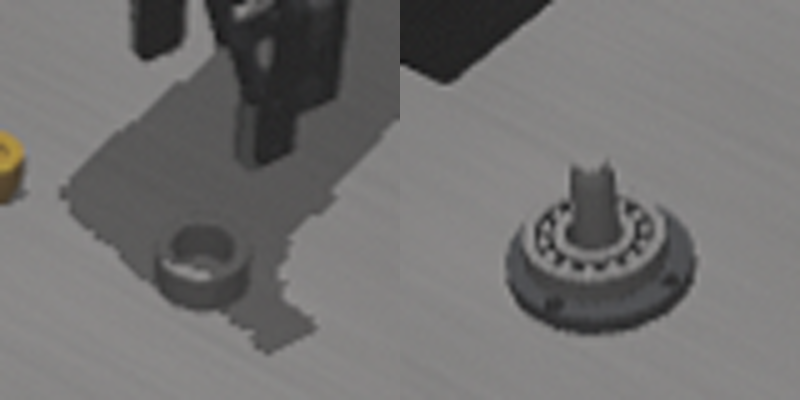

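The large bearing is home and the spacer is under the gripper.

Request:
{"name": "step_arm", "arguments": {"targets": "0.6 0 0 -0.05 0 0 0;0.6 0 0 -0.1 0 0 0;0.6 0 0 -0.14 0 0 0;0.6 0 0 -0.156 0 0 0;0.6 0 0 -0.156 0 0 0;0.1 0 0 -0.156 0 0 0;-0.4 0 0 -0.156 0 0 0;-0.4 0 0 -0.156 0 0 0;-0.4 0 0 -0.156 0 0 0;-0.4 0 0 -0.156 0 0 0"}}

```text
clock: 11.68
eef_pos: [0.4724, -0.0207, -0.0141]
tool_rot: [0.181, 0.983, 0.0, 0.002]
ft_force: [-1.9, -0.5, 6.3]
grip_width: 0.036
grasp_force: 59.3
```

Request:
{"name": "step_arm", "arguments": {"targets": "-0.4 0 0 0 0 0 0"}}

```text
clock: 11.77
eef_pos: [0.4723, -0.0206, -0.0141]
tool_rot: [0.181, 0.983, 0.0, 0.002]
ft_force: [-0.5, -0.6, 5.7]
grip_width: 0.036
grasp_force: 59.3
```

Request:
{"name": "step_arm", "arguments": {"targets": "-0.4 0 0 0.04 0 0 0;-0.4 0 0 0.12 0 0 0;-0.4 0 0 0.2 0 0 0;-0.4 0 0 0.2 0 0 0;-0.4 0.032 -0.474 0.2 0 0 0;-0.4 0.032 -0.474 0.2 0 0 0;-0.4 0.032 -0.474 0.2 0 0 0;-0.4 0.032 -0.474 0.2 0 0 0;-0.4 0.032 -0.474 0.2 0 0 0;-0.4 0.032 -0.474 0.2 0 0 0"}}

```text
clock: 12.6
eef_pos: [0.4871, -0.2614, 0.085]
tool_rot: [0.182, 0.983, -0.001, 0.002]
ft_force: [0.9, -0.2, -1.4]
grip_width: 0.0358
grasp_force: 60.4
```

Request:
{"name": "step_arm", "arguments": {"targets": "-0.4 0 0 0 0 0 0;-0.4 0 0 0 0 0 0;-0.4 0 0 0 0 0 0;-0.4 0 0 0 0 0 0"}}

```text
clock: 12.93
eef_pos: [0.4864, -0.2563, 0.084]
tool_rot: [0.181, 0.984, 0.0, -0.0]
ft_force: [0.3, 0.2, -0.9]
grip_width: 0.0359
grasp_force: 60.4
```

```bash
python3 -c "
from h import *
a=snap('top','t9');b=snap('scene','s9');o=bot.get_obs();print(o['eef_pos'])
f=lambda i,u,v,w:cv2.resize(i[v-w:v+w,u-w:u+w],(400,400),interpolation=cv2.INTER_CUBIC)
cv2.imwrite('pics/c9.png',np.hstack([f(a,505,305,50),f(b,245,175,50)]))"
```

```text
[ 0.48663017 -0.25610666  0.08398278]
```

View pics/c9.png

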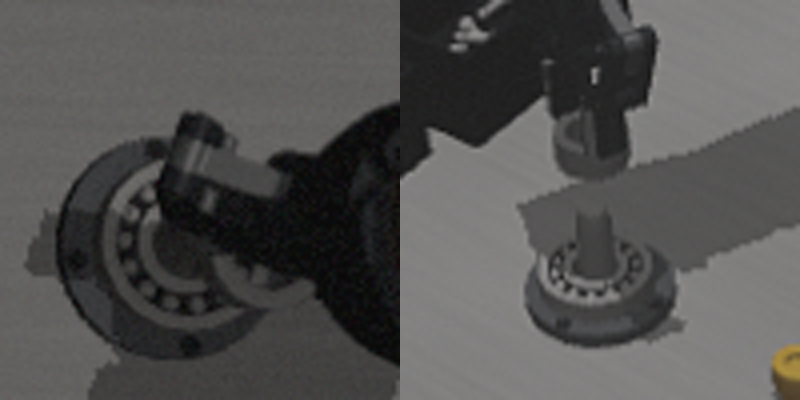

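```bash
python3 -c "
from h import *
b=np.array([.7,2.6])
print((proj('scene',(.487,-.258,.108))+b-[195,125])*4,(proj('scene',(.487,-.258,.098))+b-[195,125])*4, (proj('scene',(.497,-.258,.108))-proj('scene',(.487,-.258,.108)))*4,(proj('scene',(.487,-.248,.108))-proj('scene',(.487,-.258,.108)))*4)
print((proj('top',(.487,-.258,.118))-[455,255])*4)"
```

```text
[186.6570566  146.14049179] [188.1491128  161.04493941] [-12.71305952   9.45369918] [14.1830274   7.08848684]
[274.12153179 240.03442068]
```

Request:
{"name": "step_arm", "arguments": {"targets": "-0.4 0.003 -0.004 -0.03 0 0 0;-0.4 0.003 -0.004 -0.06 0 0 0;-0.4 0.003 -0.004 -0.08 0 0 0;-0.4 0.003 -0.004 -0.1 0 0 0;-0.4 0.003 -0.004 -0.11 0 0 0;-0.4 0.003 -0.004 -0.12 0 0 0;-0.4 0.003 -0.004 -0.13 0 0 0;-0.4 0.003 -0.004 -0.136 0 0 0;-0.4 0.003 -0.004 -0.14 0 0 0;-0.4 0.003 -0.004 -0.14 0 0 0"}}

```text
clock: 13.87
eef_pos: [0.4879, -0.2595, 0.0135]
tool_rot: [0.181, 0.983, 0.0, -0.0]
ft_force: [1.1, 0.3, -1.2]
grip_width: 0.0362
grasp_force: 60.4
```

Request:
{"name": "step_arm", "arguments": {"targets": "-0.4 0 0 -0.003 0 0 0;-0.4 0 0 -0.006 0 0 0;-0.4 0 0 -0.008 0 0 0;-0.4 0 0 -0.008 0 0 0"}}

```text
clock: 14.2
eef_pos: [0.4882, -0.2596, 0.01]
tool_rot: [0.181, 0.983, -0.0, 0.0]
ft_force: [0.7, 0.3, 0.4]
grip_width: 0.036
grasp_force: 60.6
```

Request:
{"name": "step_arm", "arguments": {"targets": "0 0 0 -0.001 0 0 0;0.6 0 0 -0.001 0 0 0;0.8 0 0 -0.001 0 0 0;0.8 0 0 -0.001 0 0 0;0.8 0 0 0.05 0 0 0;0.8 0 0 0.13 0 0 0;0.8 0 0 0.21 0 0 0;0.8 0 0 0.22 0 0 0;0.8 0 0 0.22 0 0 0"}}

```text
clock: 14.95
eef_pos: [0.4907, -0.2609, 0.1237]
tool_rot: [0.181, 0.983, -0.001, 0.004]
ft_force: [1.1, 0.4, -0.8]
grip_width: 0.0768
grasp_force: 0.0
```

```bash
python3 -c "
from h import *
o=bot.get_obs();print(o['eef_pos'])
b=snap('scene','s10')
f=lambda i,u,v,w:cv2.resize(i[v-w:v+w,u-w:u+w],(400,400),interpolation=cv2.INTER_CUBIC)
cv2.imwrite('pics/c10.png',np.hstack([f(b,245,175,50),f(cv2.imread('pics/top0.png'),164,333,25)]))"
```

```text
[ 0.49074667 -0.26089806  0.12367313]
```

View pics/c10.png

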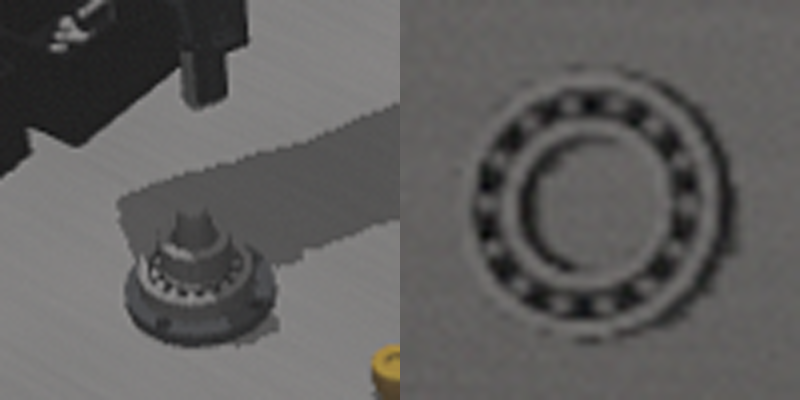

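Spacer is home, and the small bearing's centre is at about (162,333). Going there.

Request:
{"name": "step_arm", "arguments": {"targets": "0.8 -0.08 1 0 0 0 0;0.8 -0.08 1 0 0 0 0;0.8 -0.08 1 0 0 0 0;0.8 -0.08 1 0 0 0 0;0.8 -0.08 1 0 0 0 0;0.8 -0.08 1 0 0 0 0;0.8 -0.08 1 0 0 0 0;0.8 -0.08 1 0 0 0 0;0.8 -0.08 1 0 0 0 0;0.8 -0.08 1 0 0 0 0"}}

```text
clock: 15.83
eef_pos: [0.4525, 0.1572, 0.1175]
tool_rot: [0.181, 0.983, -0.001, -0.002]
ft_force: [0.3, -0.5, 0.7]
grip_width: 0.0767
grasp_force: 0.0
```

Request:
{"name": "step_arm", "arguments": {"targets": "0.8 -0.007 0.172 0 0 0 0;0.8 -0.007 0.172 0 0 0 0;0.8 -0.007 0.172 0 0 0 0;0.8 -0.007 0.172 -0.07 0 0 0;0.8 -0.007 0.172 -0.12 0 0 0;0.8 -0.007 0.172 -0.12 0 0 0;0.8 -0.007 0.172 -0.12 0 0 0;0.8 -0.007 0.172 -0.12 0 0 0;0.8 -0.007 0.172 -0.12 0 0 0"}}

```text
clock: 16.58
eef_pos: [0.4524, 0.2419, 0.0609]
tool_rot: [0.182, 0.983, 0.001, 0.001]
ft_force: [-0.1, -0.7, -0.4]
grip_width: 0.0773
grasp_force: 0.0
```

Request:
{"name": "step_arm", "arguments": {"targets": "0.8 -0.005 0.004 -0.06 0 0 0;0.8 -0.005 0.004 -0.12 0 0 0;0.8 -0.005 0.004 -0.15 0 0 0;0.8 -0.005 0.004 -0.166 0 0 0;0.8 -0.005 0.004 -0.166 0 0 0;0.8 -0.005 0.004 -0.166 0 0 0"}}

```text
clock: 17.08
eef_pos: [0.4499, 0.2442, -0.0222]
tool_rot: [0.182, 0.983, 0.001, 0.001]
ft_force: [-0.2, -0.2, 0.3]
grip_width: 0.0766
grasp_force: 0.0
```

Request:
{"name": "step_arm", "arguments": {"targets": "0.4 0 0 0 0 0 0;0 0 0 0 0 0 0;-0.2 0 0 0 0 0 0;-0.2 0 0 0 0 0 0;-0.2 0 0 0 0 0 0;-0.2 0 0 0 0 0 0"}}

```text
clock: 17.58
eef_pos: [0.4503, 0.2446, -0.0205]
tool_rot: [0.181, 0.983, 0.001, 0.002]
ft_force: [-2.7, -2.1, 11.3]
grip_width: 0.0446
grasp_force: 59.3
```

Request:
{"name": "step_arm", "arguments": {"targets": "-0.2 0 0 0.04 0 0 0;-0.2 0 0 0.12 0 0 0;-0.2 0 0 0.2 0 0 0;-0.2 0 0 0.22 0 0 0;-0.2 0.075 -1 0.22 0 0 0;-0.2 0.075 -1 0.22 0 0 0;-0.2 0.075 -1 0.22 0 0 0;-0.2 0.075 -1 0.22 0 0 0;-0.2 0.075 -1 0.22 0 0 0;-0.2 0.075 -1 0.22 0 0 0"}}

```text
clock: 18.42
eef_pos: [0.4678, -0.0072, 0.0876]
tool_rot: [0.181, 0.983, 0.0, 0.001]
ft_force: [0.6, 0.1, 0.2]
grip_width: 0.0342
grasp_force: 0.0
```

```bash
cat > d.py <<'E'
from h import *
a=snap('top','t11');b=snap('scene','s11')
for n,i,z in(('top',a,cv2.imread('pics/top0.png')),('scene',b,cv2.imread('pics/scene0.png'))):
    d=cv2.absdiff(i,z).max(2)
    u,v=(164,333) if n=='top' else (453,291)
    c=d[v-45:v+45,u-45:u+45]; print(n,(c>25).sum(), c.mean())
    ys,xs=np.nonzero(c>25); print(xs.min()+u-45 if len(xs) else 0,xs.max()+u-45 if len(xs) else 0,ys.min()+v-45 if len(xs) else 0,ys.max()+v-45 if len(xs) else 0)
c=a[333-36:333+36,164-36:164+36]; c=cv2.resize(c,(0,0),fx=4,fy=4,interpolation=cv2.INTER_CUBIC)
C=cv2.HoughCircles(cv2.GaussianBlur(cv2.cvtColor(c,6),(0,0),2),cv2.HOUGH_GRADIENT,1,3,param1=60,param2=8,minRadius=63,maxRadius=71)
print([(x/4+164-36-.4,y/4+333-36-.4,r/4) for x,y,r in C[0][:4]])
E
python3 d.py
```

```text
top 620 7.405308641975308
124 180 310 350
scene 480 9.986543209876544
440 480 281 314
[(np.float32(138.475), np.float32(325.225), np.float32(16.2)), (np.float32(139.225), np.float32(325.225), np.float32(17.6)), (np.float32(136.975), np.float32(324.975), np.float32(17.6)), (np.float32(139.975), np.float32(325.225), np.float32(17.05))]
```

The small bearing slipped out and now lies at about (139,325). I'll look to see whether it's flat.

```bash
python3 -c "
from h import *
a=cv2.imread('pics/t11.png');b=cv2.imread('pics/s11.png');p=onz('top',139,325.2,.012);print(p,proj('scene',p))
u,v=map(int,proj('scene',p))
f=lambda i,u,v,w:cv2.resize(i[v-w:v+w,u-w:u+w],(400,400),interpolation=cv2.INTER_CUBIC)
cv2.imwrite('pics/c11.png',np.hstack([f(a,139,325,25),f(b,u,v,25)]))"
```

```text
[0.45951347 0.27961725 0.012     ] [467.47769397 299.37088609]
```

View pics/c11.png

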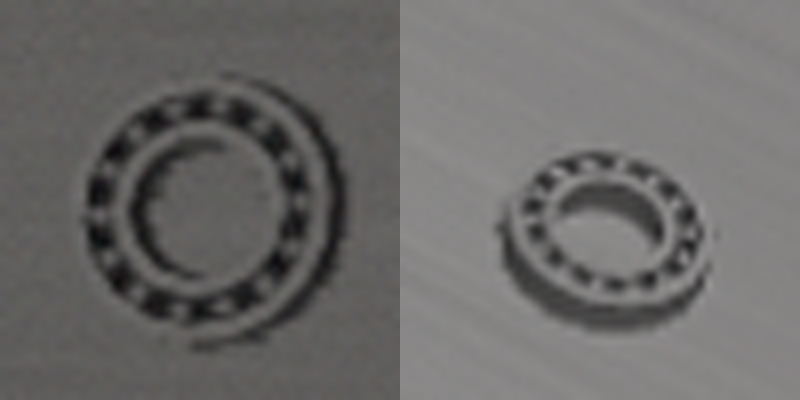

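Request:
{"name": "step_arm", "arguments": {"targets": "0.8 -0.017 0.576 0.02 0 0 0;0.8 -0.017 0.576 0.02 0 0 0;0.8 -0.017 0.576 0.02 0 0 0;0.8 -0.017 0.576 0.02 0 0 0;0.8 -0.017 0.576 0.02 0 0 0;0.8 -0.017 0.576 0.02 0 0 0;0.8 -0.017 0.576 0.02 0 0 0;0.8 -0.017 0.576 0.02 0 0 0;0.8 -0.017 0.576 -0.05 0 0 0;0.8 -0.017 0.576 -0.05 0 0 0"}}

```text
clock: 19.35
eef_pos: [0.4553, 0.2822, 0.0577]
tool_rot: [0.18, 0.984, -0.002, -0.003]
ft_force: [-2.0, -0.7, -0.8]
grip_width: 0.0769
grasp_force: 0.0
```

Request:
{"name": "step_arm", "arguments": {"targets": "0.8 0 0 0 0 0 0;0.8 0 0 0 0 0 0;0.8 0 0 0 0 0 0;0.8 0 0 0 0 0 0"}}

```text
clock: 19.68
eef_pos: [0.46, 0.2826, 0.0632]
tool_rot: [0.182, 0.983, 0.001, 0.001]
ft_force: [0.8, -0.1, 0.7]
grip_width: 0.0771
grasp_force: 0.0
```

Request:
{"name": "step_arm", "arguments": {"targets": "0.8 0 -0.003 -0.06 0 0 0;0.8 0 -0.003 -0.12 0 0 0;0.8 0 -0.003 -0.16 0 0 0;0.8 0 -0.003 -0.17 0 0 0;0.8 0 -0.003 -0.174 0 0 0;0.8 0 -0.003 -0.174 0 0 0;0.8 0 -0.003 -0.174 0 0 0"}}

```text
clock: 20.27
eef_pos: [0.4605, 0.2818, -0.0236]
tool_rot: [0.182, 0.983, 0.001, 0.001]
ft_force: [0.5, -0.4, 0.6]
grip_width: 0.0765
grasp_force: 0.0
```

Request:
{"name": "step_arm", "arguments": {"targets": "0.4 0 0 0 0 0 0;0.2 0 0 0 0 0 0;0 0 0 0 0 0 0;-0.1 0 0 0 0 0 0;-0.1 0 0 0 0 0 0;-0.1 0 0 0 0 0 0"}}

```text
clock: 20.77
eef_pos: [0.46, 0.2816, -0.0231]
tool_rot: [0.181, 0.983, 0.001, 0.001]
ft_force: [-2.0, -0.8, 9.2]
grip_width: 0.0457
grasp_force: 59.8
```

Request:
{"name": "step_arm", "arguments": {"targets": "0.4 0 0 0.002 0 0 0;0.6 0 0 0.002 0 0 0;0.6 0 0 0 0 0 0;0.6 0 0 -0.008 0 0 0;0.6 0 0 -0.008 0 0 0;0.6 0 0 -0.008 0 0 0;0.2 0 0 -0.008 0 0 0;-0.1 0 0 -0.008 0 0 0;-0.1 0 0 -0.008 0 0 0;-0.1 0 0 -0.008 0 0 0"}}

```text
clock: 21.6
eef_pos: [0.459, 0.2811, -0.0288]
tool_rot: [0.181, 0.983, 0.0, 0.0]
ft_force: [-1.9, -1.1, 5.9]
grip_width: 0.0476
grasp_force: 60.9
```

Request:
{"name": "step_arm", "arguments": {"targets": "-0.1 0 0 0 0 0 0;-0.1 0 0 0 0 0 0"}}

```text
clock: 21.77
eef_pos: [0.459, 0.2811, -0.0287]
tool_rot: [0.181, 0.983, 0.0, 0.0]
ft_force: [-1.1, -1.4, 5.7]
grip_width: 0.0474
grasp_force: 60.9
```

Request:
{"name": "step_arm", "arguments": {"targets": "-0.1 0 0 0.02 0 0 0;-0.1 0 0 0.05 0 0 0;-0.1 0 0 0.1 0 0 0;-0.1 0 0 0.15 0 0 0;-0.1 0 0 0.2 0 0 0;-0.1 0 0 0.22 0 0 0;-0.1 0 0 0.22 0 0 0;-0.1 0 0 0.22 0 0 0"}}

```text
clock: 22.43
eef_pos: [0.4591, 0.2811, 0.0806]
tool_rot: [0.181, 0.983, 0.0, 0.0]
ft_force: [-0.3, -0.3, -1.4]
grip_width: 0.0474
grasp_force: 62.0
```

Request:
{"name": "step_arm", "arguments": {"targets": "-0.1 0.05 -0.9 0 0 0 0;-0.1 0.05 -0.9 0 0 0 0;-0.1 0.05 -0.9 0 0 0 0;-0.1 0.05 -0.9 0 0 0 0;-0.1 0.05 -0.9 0 0 0 0;-0.1 0.05 -0.9 0 0 0 0;-0.1 0.05 -0.9 0 0 0 0;-0.1 0.05 -0.9 0 0 0 0;-0.1 0.05 -0.9 0 0 0 0;-0.1 0.05 -0.9 0 0 0 0"}}

```text
clock: 23.27
eef_pos: [0.4801, -0.1365, 0.0784]
tool_rot: [0.181, 0.983, 0.0, -0.002]
ft_force: [0.3, -0.2, -0.7]
grip_width: 0.0474
grasp_force: 62.1
```

Request:
{"name": "step_arm", "arguments": {"targets": "-0.1 0.015 -0.243 0 0 0 0;-0.1 0.015 -0.243 0 0 0 0;-0.1 0.015 -0.243 0 0 0 0;-0.1 0.015 -0.243 0 0 0 0;-0.1 0.015 -0.243 0 0 0 0;-0.1 0.015 -0.243 0 0 0 0;-0.1 0.015 -0.243 0 0 0 0;-0.1 0.015 -0.243 0 0 0 0"}}

```text
clock: 23.93
eef_pos: [0.4892, -0.2547, 0.08]
tool_rot: [0.18, 0.984, 0.0, -0.001]
ft_force: [0.4, 0.1, -1.1]
grip_width: 0.0472
grasp_force: 62.2
```

```bash
python3 -c "
from h import *
a=snap('top','t12');b=snap('scene','s12');o=bot.get_obs();p=o['eef_pos'];print(p)
e=np.array([p[0],p[1],p[2]+.0287+.012]); u,v=proj('top',e); print(u,v)
w=40;U,V=int(u),int(v);S=4
c=cv2.resize(a[V-w:V+w,U-w:U+w],(0,0),fx=S,fy=S,interpolation=cv2.INTER_CUBIC)
k,_,T=K('top'); r=k[0,0]*.025/abs((T[:3,:3].T@(e-T[:3,3]))[2])
C=cv2.HoughCircles(cv2.GaussianBlur(cv2.cvtColor(c,6),(0,0),2),cv2.HOUGH_GRADIENT,1,3,param1=50,param2=6,minRadius=int(S*r-3),maxRadius=int(S*r+3))
for x,y,q in C[0][:6]:
    uu,vv=(x+.5)/S-.5+U-w,(y+.5)/S-.5+V-w; print(np.round(onz('top',uu,vv,e[2])-e,4),q/S,r)
# scene silhouette: dark/bright row extents against pre-image
d=cv2.absdiff(b,cv2.imread('pics/s10.png')).max(2)
u,v=proj('scene',(p[0],p[1],p[2]+.0287+.006))+[.7,2.6]; print('exp',u,v)
for row in range(int(v)-2,int(v)+14,2):
    x=np.nonzero(d[row,int(u)-30:int(u)+30]>14)[0]+int(u)-30; print(row,x.min() if len(x) else 0,x.max() if len(x) else 0)
"
```

```text
[ 0.48965927 -0.25504291  0.08060417]
522.1285091586496 312.84363190812564
[-0.0031  0.0261  0.    ] 18.5 19.171782664099418
[-0.0028  0.0248  0.    ] 19.6 19.171782664099418
[-0.0019  0.0297  0.    ] 19.325 19.171782664099418
[-0.0068  0.0292  0.    ] 18.7 19.171782664099418
[-0.0026  0.031   0.    ] 18.775 19.171782664099418
[-0.0036  0.0307  0.    ] 19.325 19.171782664099418
exp 241.59338401454755 159.93708700630057
157 229 252
159 229 253
161 229 270
163 229 268
165 230 260
167 233 253
169 238 243
171 232 240
```

Request:
{"name": "step_arm", "arguments": {"targets": "-0.1 -0.004 -0.006 -0.02 0 0 0;-0.1 -0.004 -0.006 -0.04 0 0 0;-0.1 -0.004 -0.006 -0.06 0 0 0;-0.1 -0.004 -0.006 -0.08 0 0 0;-0.1 -0.004 -0.006 -0.095 0 0 0;-0.1 -0.004 -0.006 -0.108 0 0 0;-0.1 -0.004 -0.006 -0.116 0 0 0;-0.1 -0.004 -0.006 -0.12 0 0 0;-0.1 -0.004 -0.006 -0.12 0 0 0"}}

```text
clock: 24.78
eef_pos: [0.4874, -0.2594, 0.0202]
tool_rot: [0.181, 0.983, 0.0, -0.0]
ft_force: [0.4, 0.8, -0.9]
grip_width: 0.0473
grasp_force: 62.2
```

Request:
{"name": "step_arm", "arguments": {"targets": "-0.1 0 0.002 -0.004 0 0 0;-0.1 0 0.002 -0.007 0 0 0;-0.1 0 0.002 -0.009 0 0 0;-0.1 0 0.002 -0.01 0 0 0;-0.1 0 0.002 -0.01 0 0 0"}}

```text
clock: 25.2
eef_pos: [0.4876, -0.2585, 0.0158]
tool_rot: [0.181, 0.983, -0.0, 0.0]
ft_force: [0.1, 0.3, -2.1]
grip_width: 0.0471
grasp_force: 62.2
```

Request:
{"name": "step_arm", "arguments": {"targets": "-0.1 0 0 -0.001 0 0 0;-0.1 0 0 -0.001 0 0 0;0.4 0 0 -0.001 0 0 0;0.7 0 0 -0.001 0 0 0;0.7 0 0 -0.001 0 0 0;0.7 0 0 0.05 0 0 0;0.7 0 0 0.13 0 0 0;0.7 0 0 0.2 0 0 0;0.7 0 0 0.2 0 0 0;0.7 0 0 0.2 0 0 0"}}

```text
clock: 26.03
eef_pos: [0.4898, -0.2596, 0.1188]
tool_rot: [0.181, 0.983, -0.001, 0.003]
ft_force: [-0.0, 0.0, -0.8]
grip_width: 0.0727
grasp_force: 0.0
```

```bash
python3 -c "
from h import *
b=snap('scene','s13');print(bot.get_obs()['eef_pos'])
d=cv2.absdiff(b,cv2.imread('pics/s10.png')).max(2)[165:210,225:268]
ys,xs=np.nonzero(d>14);print(xs.min()+225,xs.max()+225,ys.min()+165,ys.max()+165,np.median(xs)+225,len(xs))
p=np.array([.487,-.258,.05]); print('exp centre top face',proj('scene',p+[0,0,.006])+[.7,2.6])
g=cv2.cvtColor(b,6)
for r in range(176,200,2): print(r,g[r,226:264:2])
"
```

```text
[ 0.48817683 -0.25875724  0.11662033]
225 265 166 206 241.0 193
exp centre top face [243.56991479 180.49003634]
176 [87 87 86 85 83 51 89 74 87 88 76 65 65 87 85 86 85 86 86]
178 [85 87 87 87 46 86 55 77 86 85 60 81 48 74 85 85 85 84 85]
180 [85 87 85 82 74 83 57 67 70 70 60 68 46 65 61 85 85 85 86]
182 [ 88  86  87 136  76  95  58  62  66  67  68  83  43  88  68  85  85  84
  85]
184 [112  85  88  80 112  90  99 103  94  79  78  54  83  60  74  86  88  86
  85]
186 [134  86  86  68  70 115 117 101 121 103  79  75  58  57  87  71  83  86
  86]
188 [131 116 100  83  59  66  68  67  65  68  63  61  60  56  56  88  55  76
  86]
190 [130 126 131  57 100  70  67  73  70  73  65  63  58  56  80  89  57  59
  82]
192 [131  76 129  55  59  60  64  64  62  63  62  62  58  46  52  87  55  77
  85]
194 [122  74 130  81  58  68  66  65  65  62  63  60  57  56  83  83  55  78
  75]
196 [ 88  77  71 132 129  54  67  68  73  75  63  60  78  77  84  54  57  78
  74]
198 [ 86  77  56  83 129 104 137  42 119  46 103 112  79  79  57  57  59  79
  74]
```

Request:
{"name": "step_arm", "arguments": {"targets": "0.6 0.294 0.035 0 0 0 0;0.6 0.294 0.035 0 0 0 0;0.6 0.294 0.035 0 0 0 0;0.6 0.294 0.035 0 0 0 0;0.6 0.294 0.035 0 0 0 0;0.6 0.294 0.035 -0.06 0 0 0;0.6 0.294 0.035 -0.12 0 0 0;0.6 0.294 0.035 -0.12 0 0 0;0.6 0.294 0.035 -0.12 0 0 0;0.6 0.294 0.035 -0.12 0 0 0"}}

```text
clock: 26.92
eef_pos: [0.6341, -0.2411, 0.056]
tool_rot: [0.182, 0.983, 0.0, -0.0]
ft_force: [-0.6, 0.1, 0.9]
grip_width: 0.0681
grasp_force: 0.0
```

Request:
{"name": "step_arm", "arguments": {"targets": "0.6 0 0 -0.03 0 0 0;0.6 0 0 -0.05 0 0 0;0.6 0 0 -0.05 0 0 0;0.6 0 0 -0.05 0 0 0;0.6 0 0 -0.05 0 0 0"}}

```text
clock: 27.33
eef_pos: [0.6351, -0.2412, 0.0319]
tool_rot: [0.181, 0.983, -0.0, 0.001]
ft_force: [-0.3, -0.3, -0.3]
grip_width: 0.0683
grasp_force: 0.0
```

Request:
{"name": "step_arm", "arguments": {"targets": "0.6 0 0 -0.04 0 0 0;0.6 0 0 -0.08 0 0 0;0.6 0 0 -0.1 0 0 0;0.6 0 0 -0.11 0 0 0;0.6 0 0 -0.116 0 0 0;0.6 0 0 -0.118 0 0 0;0.6 0 0 -0.118 0 0 0"}}

```text
clock: 27.92
eef_pos: [0.6353, -0.2412, -0.0275]
tool_rot: [0.181, 0.983, -0.0, 0.001]
ft_force: [0.0, 0.4, -0.2]
grip_width: 0.0683
grasp_force: 0.0
```

Request:
{"name": "step_arm", "arguments": {"targets": "0.3 0 0 0 0 0 0;0.1 0 0 0 0 0 0;-0.2 0 0 0 0 0 0;-0.2 0 0 0 0 0 0;-0.2 0 0 0 0 0 0;-0.2 0 0 0 0 0 0"}}

```text
clock: 28.42
eef_pos: [0.6356, -0.2412, -0.0265]
tool_rot: [0.181, 0.983, -0.0, 0.001]
ft_force: [-1.7, 0.7, 5.7]
grip_width: 0.0404
grasp_force: 59.7
```

Request:
{"name": "step_arm", "arguments": {"targets": "-0.2 0 0 0.01 0 0 0;-0.2 0 0 0.03 0 0 0;-0.2 0 0 0.06 0 0 0;-0.2 0 0 0.1 0 0 0;-0.2 0 0 0.15 0 0 0;-0.2 0 0 0.2 0 0 0;-0.2 0 0 0.22 0 0 0;-0.2 0 0 0.22 0 0 0;-0.2 0 0 0.22 0 0 0"}}

```text
clock: 29.17
eef_pos: [0.6348, -0.2411, 0.082]
tool_rot: [0.181, 0.983, -0.0, 0.0]
ft_force: [-0.4, -0.7, -1.7]
grip_width: 0.0406
grasp_force: 60.6
```

Request:
{"name": "step_arm", "arguments": {"targets": "-0.2 -0.04 -0.005 0 0 0 0;-0.2 -0.1 -0.011 0 0 0 0;-0.2 -0.16 -0.018 0 0 0 0;-0.2 -0.22 -0.025 0 0 0 0;-0.2 -0.27 -0.031 0 0 0 0;-0.2 -0.294 -0.034 0 0 0 0;-0.2 -0.294 -0.034 0 0 0 0;-0.2 -0.294 -0.034 0 0 0 0;-0.2 -0.294 -0.034 0 0 0 0;-0.2 -0.294 -0.034 0 0 0 0"}}

```text
clock: 30.0
eef_pos: [0.4883, -0.2577, 0.081]
tool_rot: [0.181, 0.983, 0.0, -0.0]
ft_force: [-0.1, -0.5, -0.6]
grip_width: 0.0403
grasp_force: 60.6
```

```bash
python3 -c "
from h import *
b=snap('scene','s14');p=bot.get_obs()['eef_pos'];print(p)
d=cv2.absdiff(b,cv2.imread('pics/s0.png') if 0 else cv2.imread('pics/scene0.png')).max(2)
u,v=proj('scene',(p[0],p[1],p[2]+.0265+.005))+[.7,2.6]; print('exp',u,v)
for row in range(int(v)-4,int(v)+14,2):
    x=np.nonzero(d[row,int(u)-22:int(u)+22]>14)[0]+int(u)-22; print(row,x.min() if len(x) else 0,x.max() if len(x) else 0)
"
```

```text
[ 0.48841899 -0.25771334  0.08113123]
exp 241.14133413580007 160.1805050965321
156 230 250
158 230 250
160 230 250
162 230 251
164 230 262
166 232 262
168 237 262
170 241 262
172 234 262
```

Request:
{"name": "step_arm", "arguments": {"targets": "-0.2 0 0 -0.03 0 0 0;-0.2 0 0 -0.06 0 0 0;-0.2 0 0 -0.075 0 0 0;-0.2 0 0 -0.085 0 0 0;-0.2 0 0 -0.092 0 0 0;-0.2 0 0 -0.096 0 0 0;-0.2 0 0 -0.099 0 0 0;-0.2 0 0 -0.1 0 0 0;-0.2 0 0 -0.1 0 0 0"}}

```text
clock: 30.8
eef_pos: [0.4879, -0.2581, 0.0321]
tool_rot: [0.181, 0.983, -0.0, 0.0]
ft_force: [0.6, -0.1, -0.5]
grip_width: 0.0406
grasp_force: 60.6
```

Request:
{"name": "step_arm", "arguments": {"targets": "-0.2 0 0 -0.002 0 0 0;-0.2 0 0 -0.004 0 0 0;-0.2 0 0 -0.005 0 0 0;-0.2 0 0 -0.005 0 0 0;-0.2 0 0 -0.006 0 0 0;-0.2 0 0 -0.006 0 0 0"}}

```text
clock: 31.3
eef_pos: [0.4878, -0.2581, 0.0295]
tool_rot: [0.181, 0.983, -0.0, 0.0]
ft_force: [-2.0, 1.1, 5.5]
grip_width: 0.0402
grasp_force: 61.2
```

Contact is at exactly the expected seat height. Now I'll release and rise.

Request:
{"name": "step_arm", "arguments": {"targets": "0.2 0 0 0 0 0 0;0.5 0 0 0 0 0 0;0.6 0 0 0 0 0 0;0.6 0 0 0 0 0 0;0.6 0 0 0.04 0 0 0;0.6 0 0 0.12 0 0 0;0.6 0 0 0.2 0 0 0;0.6 0 0 0.24 0 0 0;0.6 0 0 0.24 0 0 0;0.6 0 0 0.24 0 0 0"}}

```text
clock: 32.13
eef_pos: [0.4887, -0.2585, 0.1502]
tool_rot: [0.181, 0.983, -0.001, 0.002]
ft_force: [-0.2, 0.4, -1.3]
grip_width: 0.0683
grasp_force: 0.0
```

```bash
python3 -c "
from h import *
b=snap('scene','s15');print(bot.get_obs()['eef_pos'])
print('exp nut top',proj('scene',(.487,-.258,.066))+[.7,2.6])
g=cv2.cvtColor(b,6)
for r in range(164,206,2): print(r,' '.join('%3d'%x for x in g[r,226:264:2]))
for n,(x,y) in {'nut':(.635,-.241),'flange':(0,0)}.items():
    if x: u,v=map(int,proj('scene',(x,y,.005)));print(n,g[v-8:v+8:4,u-12:u+12:3])
d=cv2.absdiff(b,cv2.imread('pics/scene0.png')).max(2)
for n,u,v in(('flange',304,297),('jaw',260,254),('collet',294,218),('driver',372,293)): print(n,(d[v-25:v+25,u-25:u+25]>30).sum())"
```

```text
[ 0.48741172 -0.25786722  0.14838414]
exp nut top [243.20993391 176.92470435]
164 128 126 126 128 129 129 128 128 128 129 128 127 130 115 113  81  84  83  84
166 127 126 128 126 126 128 131 130 130 117 117  82  83  83  85  85  83  84  82
168 129 129 126 127 128 129 117  85  83  85  84  84  86  85  85  85  84  84  85
170 123 127 131 118  81  84  78  81  79  70  77  82  85  86  86  85  86  83  85
172 120 116  81  84  84  55  55  49  52  54  55  53  83  87  85  85  86  84  85
174  85  86  86  84  48  57  50  44  45  46  48  57  55  80  85  84  85  85  86
176  85  86  87  62  55  47  42  68  89  90  52  52  56  68  85  85  86  84  85
178  95  86  87  74  68  63  58  76  88  85  58  56  51  46  85  84  85  85  84
180  94  87  84  89  53  78  74  73  77  57  58  57  48  53  62  85  84  83  86
182 133  86  87 111  44  61  69  76  55  69  52  45  44  88  69  86  85  85  85
184 131  91  88  81 115  45  47  46  43  46  47  43  77  59  75  85  86  85  84
186 131 113  85  67  72 101 103  88  99 106  92  76  60  57  87  71  84  87  85
188 131 134 104  85  58  65  70  67  67  66  66  62  60  54  55  87  54  76  86
190 130 124 130  61 100  69  69  73  70  73  65  61  59  56  81  86  56  59  88
192 131  75 129  54  57  61  64  65  62  65  62  63  58  46  53  89  56  78  83
194 119  75 129  83  58  68  66  62  64  64  62  61  57  54  82  83  53  77  74
196  87  78  71 131 129  54  65  71  73  74  62  59  77  77  84  54  56  77  73
198  86  78  57  83 129 105 135  42 119  45 103 121 113  77  57  57  57  66  64
200  96  78  74  63  63  88 107 119 131 117 104  94  70  60  59  52  47  48  44
202 118  73  76  71  65  68  69  67  66  67  66  64  62  62  60  57  52  49  52
204 133  47  75  79  65  58  70  67  66  66  67  69  73  78  57  59  49  46  86
nut [[128 127 127 125 124 127 126 126]
 [124 125 128 127 127 127 125 126]
 [127 130 126 124 128 128 128 125]
 [129 126 128 128 126 124 126 128]]
flange 0
jaw 0
collet 0
driver 0
```

```bash
python3 -c "
from workcell import bot
print(bot.job_done())"
```

```text
the job is handed in; nothing more can be done
None
```

I threaded all four rings onto the shaft in the right order and handed the job in at about 32 s. Contact heights and pixel checks put every part home and show no bystander moved. The verdict wasn't shown, and the small bearing slipped out of the first grip, so I had to grasp it again.

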